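# Angle a guide rail past the stop post into its parking bay

### The job

Park the loose aluminium guide rail in the low three-walled bay by pushing it along the table with the fingertips: it is too long to go in straight between the stop post and the bay's right wall, so swing its right end into the bay first and then bring its left end in past the post, until the rail lies flat along the bay's back wall. Do not pinch, lift or tip the rail, and leave the other things on the table where they are.

Things in the scene. Friction and masses are not known exactly. Their poses are not given: they have to be found in the camera images.
- rail: the loose guide rail: a straight aluminium profile with dark grooves and black end caps, 26 (x) x 200 (y) x 30 (z) mm, about 0.3 kg, lying on the table. Origin at the centre of its underside. Its y axis runs along its length towards its left end (as seen by the robot at the start), x across it, away from the robot
- rail_mid (a point): the centre of the rail, 15 mm above its underside
- rail_right (a point): centre of the rail's right end face (y = -100 mm of the rail), at half its height; at the start the end nearer the robot's right
- rail_left (a point): centre of the rail's left end face (y = +100 mm of the rail), at half its height
- rail_near: the rail's long side (a 5 mm deep strip, 188 mm long, part of the rail) that faces the robot at the start; same origin and axes as the rail
- rail_far: the rail's long side that faces away from the robot at the start; same origin and axes as the rail
- bay: the fixed bay: three grey steel walls 30 mm high, 8 mm thick, on the table, no floor. Inside 90 mm deep (x) and 250 mm long (y). Origin at table height in the middle of the inside: back wall face at x = +45 mm, side wall faces at y = -125 (right) and +125 mm (left), open mouth at x = -45 mm, towards the robot. Foot plates 4 mm thick reach 17 mm beyond the side walls
- post: the fixed upright round steel stop post in front of the left part of the bay's mouth, 24 mm in diameter, 45 mm high, its axis about 44 mm in front of the mouth and about 82 mm left of the bay's middle (varies by some mm). Origin at the centre of its foot. From it to the line of the right wall is less than the rail's length
- tape_roll: roll of brown packing tape, loose on the table, not part of the job; to be left where it is
- bearing: ball bearing, loose on the table, not part of the job; to be left where it is
- star_knob: black star knob, loose on the table, not part of the job; to be left where it is
- label_box: small white box, loose on the table, not part of the job; to be left where it is
- staple_box: small blue box, loose on the table, not part of the job; to be left where it is

How it is judged:
On the way:
1. the rail's right end is inside the bay while its left end is still outside, in front of the mouth (x of rail_right in the frame of bay above -0.03 m and y of rail_right in the frame of bay above -0.125 m and x of rail_left in the frame of bay below -0.06 m), for 0.1 s.
At the end, for the whole second after the job is handed in: The rail lies at rest on the table inside the bay, along the back wall: its middle within about 7 mm of where it would touch that wall along its whole length, and parallel to it within 0.08 rad (x of rail_mid in the frame of bay between 0.025 and 0.045 m and y of rail_mid in the frame of bay between -0.03 and 0.03 m and angle between the y axis of rail and the y axis of bay, either way round below 0.08 rad and height (world z) of rail below 0.006 m and linear speed of rail below 0.01 m/s).
It fails at once if the rail is lifted off the table (by more than 12 mm) or tipped (by more than 0.2 rad) (height (world z) of rail above 0.012 m or angle between rail's own z axis and vertical above 0.2 rad).
It fails at once if the rail is pinched: the fingers press on both of its long sides at once (contact force between the fingers and rail_near above 1 N and contact force between the fingers and rail_far above 1 N).
It fails at once if one of the other loose things (tape roll, bearing, star knob, white box, blue box) is moved by more than 20 mm (distance of any of tape_roll, bearing, star_knob, label_box, staple_box from where it was at the start of the episode above 0.02 m).
It also fails if it takes over 72 s, if anything falls off the work surface, if the arm or the gripper's body presses on something with over 40 N, if the wrist force passes 120 N, or if a joint passes its speed limit or range.

### The arm

A 7-joint arm with a two-finger parallel gripper is mounted at the origin on a cart in front of the work surface, level with it; the furniture and walls round the work are solid. World frame = base frame: x ahead of the robot, y to its left, z up, the work surface at z = 0. Lengths are in m, angles in rad, forces in N, time in s.
With the tool pointing down it reaches from about 0.425 to 0.95 m from the base axis. Payload 4.7 kg.
Tool frame: the origin (TCP) lies between the finger pads; the fingertips stand 25 mm ahead of it and the grasp point (between the pads) lies 6 mm ahead of it; z points along the fingers, y is the line along which they close (so a half turn about z gives the same grasp; the last joint's range is limited). The gripper opens to 85 mm and grips with 20 to 120 N. Pads are 22 mm wide; open, the fingers measure 114 mm over their backs; the gripper's body (76 mm by 85 mm) begins 54 mm behind the grasp point. The pads swing forward as they close: fully open they stand 13 mm farther back than shut.
Start: joints at [-1.296, 0.469, -0.049, 1.532, 0.024, 1.141, -0.082], TCP at [0.202, 0.644, 0.256] pointing down, gripper open.
Joint ranges: [-2.59, 2.59], [-0.33, 1.99], [-1.39, 1.29], [0.1, 2.45], [-1.04, 4.18], [0.21, 1.99], [-2.66, 2.66]. Speed limits (rad/s): [2.57, 2.57, 3.14, 3.14, 3.14, 3.14, 3.14].

### API

Orientations are given as a 3x3 rotation matrix whose columns are the frame's x, y, z axes.
In Python, from rig import * gives the robot as it stands. Calls block until the motion is done:
- movep(position, orientation): joint-space move of the TCP to a pose.
- move_l(position, attitude=None, feed=0.15, until_force=None): straight line of the TCP; attitude=None keeps the orientation; feed is the mean speed in m/s. With until_force (N) it stops when the force on the tool has changed by that much, and returns True; else False.
- move_joints(angles): joint-space move.
- command_gripper(opening, newtons=None): finger opening in m; newtons is the grip in N (None keeps the last); returns when the fingers have stopped.
- sleep(seconds).
- inverse_kinematics(position, orientation): joint angles nearest the present ones, or None.
- sense(): the state.
- camera(name): name is "scene" or "top"; returns (picture, depth): 400x640x3 uint8, red, green, blue; 400x640 float32, m along the optical axis (not along the pixel's ray), 0 where there is no reading.
- camera_params(name): a dict with "K" (3x3 intrinsics, pixels), "position" and "rotation" of the camera in the world. Camera axes: x right, y down, z forward; pixel columns grow to the right and rows downward; lengths in m; the calibration is good to about 2 mm. A picture is of the moment at which its call begins. camera_params takes no time and is no camera call.
A pose or a line that the arm cannot do raises Unreachable and nothing moves.
- finish_job(): hands the job in; it is judged then, once.
The state is a dict: "time_s": time; "joint_pos": joint angles; "qd": joint speeds; "joint_efforts": joint torques, N m; "position": TCP position; "tcp_rot": TCP orientation; "wrist_force": force on the tool from outside, world axes, zero at the start; "ft_torque": the same for the moment, N m; "finger_gap": finger opening in m; "gripper_force": force on a finger pad.
Only numpy, scipy, OpenCV 4.12 (cv2) and the standard library are available. Lean on these libraries where they do the work, as an engineer would, in place of code of your own. Each camera call takes 0.05 s, during which the arm holds its last target. There are 200 camera calls.

## Working session

There is one attempt and no reset: what is moved stays moved. The work goes in short steps, each a Python script; the robot and the scene stay as the last script left them, time stands still between calls to the robot, and variables do not carry over. Pictures are saved under pics/ and viewed, at most 10 in all, crops included, and the job is handed in when it is done.

```bash
mkdir -p pics; ls
python3 - <<'E'
from rig import *
import cv2,numpy as np
for n in("top","scene"):
    im,d=camera(n); cv2.imwrite(f"pics/{n}0.png",im[:,:,::-1]); np.save(f"pics/{n}0.npy",d)
    p=camera_params(n); print(n,p)
s=sense();print(s["time_s"],s["position"],s["tcp_rot"],s["wrist_force"])
E
```

```text
pics
top {'K': array([[458.52566641,   0.        , 320.76752334],
       [  0.        , 458.52566641, 209.79154008],
       [  0.        ,   0.        ,   1.        ]]), 'position': array([0.28047745, 0.07366741, 1.30962946]), 'rotation': array([[ 0.05915903, -0.97694933,  0.20511023],
       [-0.99823328, -0.05903302,  0.00673901],
       [ 0.00552461, -0.20514653, -0.97871568]])}
scene {'K': array([[439.49458382,   0.        , 313.09798999],
       [  0.        , 439.49458382, 198.58809678],
       [  0.        ,   0.        ,   1.        ]]), 'position': array([-0.39323824, -0.44795293,  0.67362277]), 'rotation': array([[ 0.50962766, -0.45211034,  0.73203544],
       [-0.86016253, -0.24794184,  0.44569639],
       [-0.02000173, -0.85680866, -0.51524639]])}
0.1 [0.20176847 0.64362495 0.25536336] [[-9.54212441e-01  2.99129371e-01 -4.86538987e-04]
 [ 2.99129763e-01  9.54210913e-01 -1.70833699e-03]
 [-4.67529565e-05 -1.77565470e-03 -9.99998422e-01]] [-0.67314913 -0.11640759 -0.39875222]
```

View pics/top0.png

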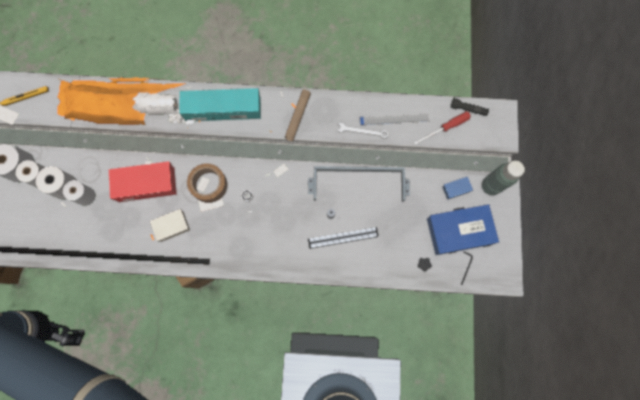

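View pics/scene0.png

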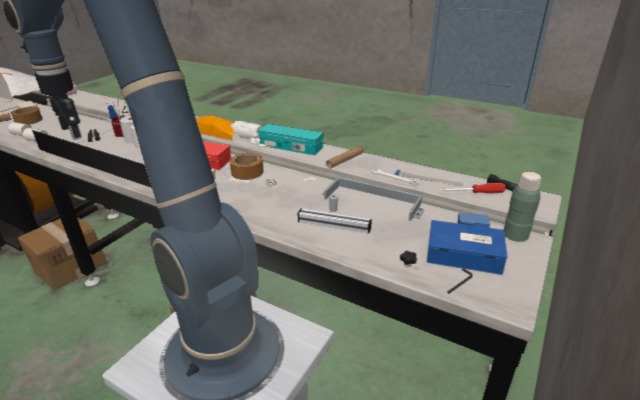

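The top view shows the rail at about (308–378, 238), the bay at (310–408, 168–200) and the post at (331, 214). The star knob is at (424, 264), the blue box at (458, 188) and the bearing at (248, 195). The scene view agrees with this. Next I'll build an orthorectified crop and height map.

```bash
cat > h.py <<'E'
from rig import *
import cv2,numpy as np
def world(n,d):
    p=camera_params(n);K=p["K"];v,u=np.mgrid[:400,:640]
    c=np.stack([(u-K[0,2])/K[0,0]*d,(v-K[1,2])/K[1,1]*d,d],-1)
    return c@p["rotation"].T+p["position"]
def ortho(n,im,z,x0,x1,y0,y1,s=2000):
    """picture of plane at height z; up=+x, left=+y"""
    p=camera_params(n);h,w=int((x1-x0)*s),int((y1-y0)*s)
    r,c=np.mgrid[:h,:w]
    P=np.stack([x1-r/s,y1-c/s,np.full(r.shape,z)],-1)
    q=(P-p["position"])@p["rotation"]@p["K"].T
    m=(q[...,:2]/q[...,2:]).astype(np.float32)
    return cv2.remap(im,m[...,0],m[...,1],cv2.INTER_CUBIC)
E
python3 - <<'E'
from h import *
im=cv2.imread("pics/top0.png");d=np.load("pics/top0.npy");W=world("top",d)
print("table z",np.median(W[225:232,260:300,2]))
o=ortho("top",im,0.03,.4,.7,-.2,.2); 
for i in range(0,800,100): cv2.putText(o,f"{.2-i/2000:.2f}",(i,10),0,.35,(0,0,255))
for i in range(0,600,100): cv2.putText(o,f"{.7-i/2000:.2f}",(0,i+10),0,.35,(0,0,255))
cv2.imwrite("pics/o0.png",o)
z=W[...,2]
for name,(a,b,c,e) in dict(rail=(225,250,300,385),bay=(160,207,304,412),post=(207,221,324,338),bear=(188,202,240,255),knob=(255,273,415,433)).items():
    m=np.zeros_like(z,bool);m[a:b,c:e]=1;m&=(z>.012)
    q=W[m];print(name,len(q),q.min(0),q.max(0),np.median(q,0))
    if name=="rail":
        print(cv2.minAreaRect((q[:,:2]*1000).astype(np.float32)))
E
```

```text
table z -0.0019978644332452333
rail 711 [ 0.28047745 -0.08230932  0.01286977] [0.50939359 0.11634843 1.30962946] [0.47391787 0.01787146 0.02879806]
((395.74591064453125, -1.77117919921875), (189.80372619628906, 199.7141876220703), 13.254319190979004)
bay 592 [ 0.28047745 -0.15762116  0.01208063] [0.69169179 0.11918704 1.30962946] [ 0.67678291 -0.01809162  0.02769066]
post 70 [0.28047745 0.04391819 0.01304569] [0.55364853 0.07366741 1.30962946] [0.53865409 0.05516611 0.04279409]
bear 10 [0.28047745 0.07366741 0.01213974] [0.59804112 0.31207553 1.30962946] [0.57897475 0.29501468 0.01322473]
knob 152 [ 0.39295173 -0.23535635  0.016186  ] [ 0.43241319 -0.19473946  0.03652762] [ 0.41224615 -0.21384348  0.02916438]
```

View pics/o0.png

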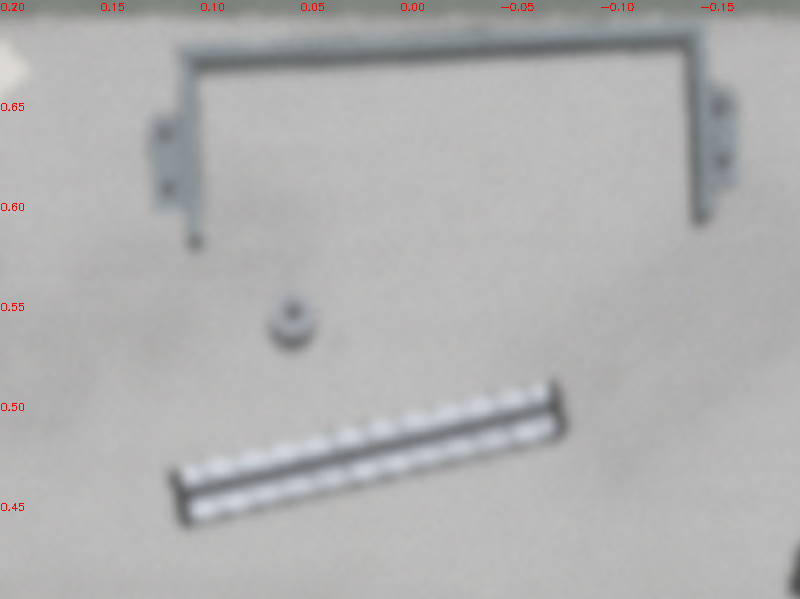

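The ortho crop shows:
- **Bay:** mouth corners at about (195, 243) and (700, 222), back wall at row ~46. That gives an origin near (0.629, -0.022) with yaw of about 0.04.
- **Post:** near (0.538, 0.056), which matches the nominal offsets.
- **Rail:** centred near (0.473, 0.016), yaw of about 0.235.

Next I'll write a rail tracker and start with an axial push on the left end.

```bash
cat >> h.py <<'E'
BO=np.array([.629,-.022]);BY=.04
def rot(a): return np.array([[np.cos(a),-np.sin(a)],[np.sin(a),np.cos(a)]])
def tow(p): return BO+rot(BY)@np.asarray(p,float)
def tob(p): return (np.asarray(p)-BO)@rot(BY)
POST=tob([.538,.056])
def rail(n="top",d=None,ret=False):
    """rail centre (bay frame), angle to bay y, rect size mm, n"""
    if d is None: im,d=camera(n)
    W=world(n,d);z=W[...,2];b=tob(W[...,:2])
    m=(d>0)&(z>.018)&(z<.036)&(b[...,0]>-.26)&(b[...,0]<.041)&(b[...,1]>-.19)&(b[...,1]<.24)
    m&=~((abs(abs(b[...,1])-.129)<.009)&(b[...,0]>-.052))&(np.hypot(*(b-POST).transpose(2,0,1))>.02)
    k,l,st,_=cv2.connectedComponentsWithStats(m.astype(np.uint8),connectivity=8)
    if k<2: return None
    i=1+np.argmax(st[1:,4]);q=b[l==i]
    (c,s,a)=cv2.minAreaRect((q*1000).astype(np.float32))
    B=cv2.boxPoints((c,s,a));e=B[1]-B[0];f=B[2]-B[1]
    e=e if e@e>f@f else f
    e=e if e[1]>0 else -e
    return np.array(c)/1000,np.arctan2(-e[0],e[1]),sorted(s),len(q)
def R(th):
    f=th+BY;c,s=np.cos(f),np.sin(f)
    return np.array([[-c,-s,0],[-s,c,0],[0,0,-1.]])
def pt(C,th,al,pe):
    """bay point: along the rail (left +), perpendicular (into the bay +)"""
    return np.asarray(C)+rot(th)@np.array([pe,al])
def P(b,z): return np.array([*tow(b),z])
def st(): s=sense();print("t",round(s["time_s"],2),"tcp bay",tob(s["position"][:2]).round(4),"z",s["position"][2].round(4),"F",s["wrist_force"].round(1),"gap",round(s["finger_gap"],4))
E
cat > s1.py <<'E'
from h import *
r=rail(d=np.load("pics/top0.npy"));print(r);print(rail("scene",np.load("pics/scene0.npy")))
print("post",POST)
C,th=r[:2]
command_gripper(0.0,40)
movep(P(pt(C,th,.145,0),.12),R(th));st()
print(move_l(P(pt(C,th,.145,0),.036),feed=.08,until_force=8));st()
print(rail(),rail("scene"))
im,d=camera("top");cv2.imwrite("pics/t1.png",im[:,:,::-1])
E
python3 s1.py
```

```text
(array([-0.15244797,  0.04483773]), np.float32(0.19133136), [27.2772216796875, 199.3961639404297], 678)
(array([-0.15604436,  0.04324141]), np.float32(0.19843797), [34.1511116027832, 199.47105407714844], 645)
post [-0.08780804  0.08157664]
t 2.88 tcp bay [-0.1797  0.1882] z 0.1202 F [ 0.3 -0.   0.2] gap 0.0004
False
t 4.08 tcp bay [-0.1797  0.1873] z 0.0364 F [ 1.  -0.8  0.7] gap -0.0001
(array([-0.15175072,  0.04233775]), np.float32(0.19376212), [27.648040771484375, 194.4860382080078], 636) (array([-0.15486778,  0.04347886]), np.float32(0.17408024), [33.119056701660156, 200.92401123046875], 644)
```

```bash
cat > s2.py <<'E'
from h import *
C,th=np.array([-.1535,.0438]),.193
move_l(P(pt(C,th,.115,0),.036),R(th),feed=.1)
move_l(P(pt(C,th,.075,0),.036),R(th),feed=.05);st();print(rail())
move_l(P(pt(C,th,.033,0),.036),R(th),feed=.06);st();print(rail(),rail("scene"))
E
python3 s2.py
```

```text
t 5.64 tcp bay [-0.1679  0.1172] z 0.036 F [-0.2 -0.3 -0.2] gap -0.0004
(array([-0.13960822, -0.02025478]), np.float32(0.19923012), [27.37140655517578, 147.8162841796875], 495)
t 6.54 tcp bay [-0.1598  0.0759] z 0.036 F [ 0.2 -0.8 -0.2] gap -0.0003
(array([-0.13037582, -0.06756466]), np.float32(0.19956528), [27.037105560302734, 136.40966796875], 451) (array([-0.1426351 , -0.02358971]), np.float32(0.17981124), [32.633941650390625, 228.56698608398438], 739)
```

```bash
cat > s3.py <<'E'
from h import *
C,th=np.array([-.137,-.036]),.198
s=sense();move_l(s["position"]+[0,.01,.06],feed=.15)
a=pt(C,th,-.08,-.045)
movep(P(a,.1),R(th));print(move_l(P(a,.036),feed=.12,until_force=8))
COR=pt(C,th,.05,0)
for t in (.2,.35,.5,.64):
    move_l(P(pt(COR,t,-.13,-.024),.036),R(t),feed=.07)
st();print(rail(),rail("scene"))
move_l(P(pt(COR,t,-.13,-.05),.036),feed=.12);move_l(P(pt(COR,t,-.13,-.06),.1),feed=.15)
st();print(rail(),rail("scene"))
im,d=camera("top");cv2.imwrite("pics/t3.png",ortho("top",im,.03,.4,.7,-.2,.2)[:,:,::-1])
E
python3 s3.py
```

```text
False
t 10.47 tcp bay [-0.089  -0.1057] z 0.0359 F [ 0.6  0.6 -0.2] gap 0.0002
(array([-0.12079053, -0.02015078]), np.float32(0.65611607), [26.73348617553711, 181.23403930664062], 549) (array([-0.11931685, -0.03176022]), np.float32(0.52016616), [50.38227462768555, 199.8568572998047], 617)
t 11.52 tcp bay [-0.1173 -0.1267] z 0.0998 F [-0.5  0.   0.7] gap -0.0001
(array([-0.11484615, -0.02794604]), np.float32(0.65872115), [26.642316818237305, 200.32020568847656], 651) (array([-0.11778981, -0.03033287]), np.float32(0.6601084), [31.791723251342773, 202.41514587402344], 648)
```

View pics/t3.png

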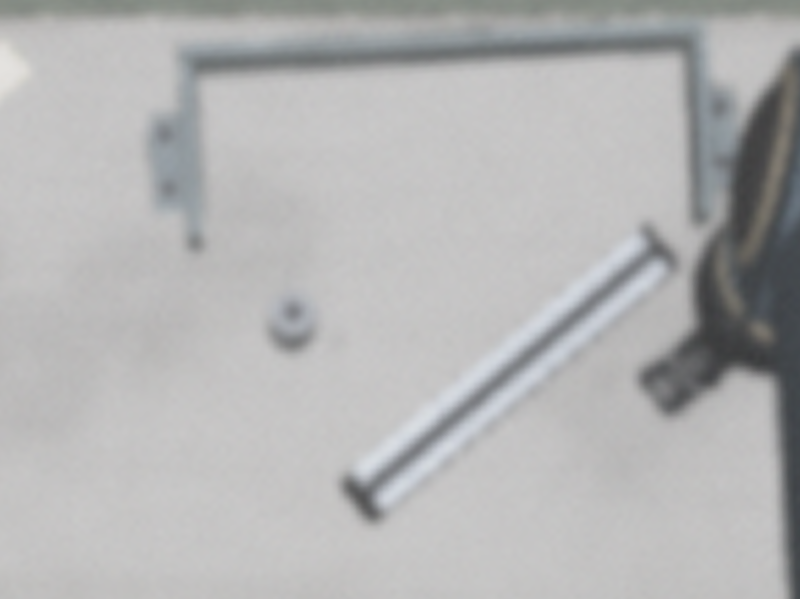

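The picture shows the rail at θ≈0.66, with its left end at (363, 497) and its right end at (658, 247), right at the mouth. The post and bay haven't moved. Next I'll push near the middle while turning a little more, then push on the left end face.

```bash
cat > s4.py <<'E'
from h import *
C,th=np.array([-.116,-.029]),.66
a=pt(C,th,-.02,-.045)
movep(P(a,.09),R(th));print(move_l(P(a,.036),feed=.12,until_force=8))
COR=pt(C,th,.23,0)
for t in (.66,.76,.86):
    move_l(P(pt(COR,t,-.25,-.024),.036),R(t),feed=.07)
st()
move_l(P(pt(COR,t,-.25,-.045),.036),feed=.12);move_l(P(pt(COR,t,-.2,-.06),.11),feed=.2)
st();print(rail(),rail("scene"))
E
python3 s4.py
```

```text
False
t 14.08 tcp bay [-0.0827 -0.0279] z 0.036 F [ 0.1  0.6 -0.2] gap 0.0002
t 15.01 tcp bay [-0.144  -0.0232] z 0.1101 F [ 0.1  0.3 -0.4] gap 0.0
(array([-0.10827766,  0.02886073]), np.float32(0.87778586), [26.4899845123291, 126.0809326171875], 366) (array([-0.08231889,  0.0035434 ]), np.float32(0.8828236), [36.62604904174805, 202.26019287109375], 584)
```

```bash
cat > s5.py <<'E'
from h import *
C,th=np.array([-.081,.004]),.873
a=pt(C,th,.138,0)
movep(P(a,.1),R(th));print(move_l(P(a,.036),feed=.12,until_force=8))
move_l(P(pt(C,th,.116,0),.036),R(th),feed=.1)
print(move_l(P(pt(C,th,.0675,0),.036),R(th),feed=.05,until_force=25));st()
move_l(P(pt(C,th,.08,0),.036),feed=.12);move_l(P(pt(C,th,.13,-.03),.11),feed=.2)
st();print(rail(),rail("scene"))
E
python3 s5.py
```

```text
False
False
t 17.84 tcp bay [-0.1324  0.0472] z 0.0361 F [-0.  -0.7  0.1] gap -0.0001
t 18.72 tcp bay [-0.1991  0.0643] z 0.1101 F [-0.  -0.5  0.3] gap 0.0001
(array([-0.02378695, -0.04277319]), np.float32(0.8771023), [26.465347290039062, 145.60211181640625], 445) (array([-0.04744854, -0.02658579]), np.float32(0.882793), [31.834449768066406, 200.03900146484375], 565)
```

```bash
cat > s6.py <<'E'
from h import *
C,th=np.array([-.045,-.026]),.877
a=pt(C,th,.07,-.04)
movep(P(a,.1),R(th));print(move_l(P(a,.036),feed=.12,until_force=8))
COR=pt(C,th,-.05,0)
for t in (.877,.78,.68):
    move_l(P(pt(COR,t,.12,-.024),.036),R(t),feed=.07)
st()
move_l(P(pt(COR,t,.12,-.045),.036),feed=.12);move_l(P(pt(COR,t,.15,-.075),.11),feed=.2)
st();print(rail(),rail("scene"))
E
python3 s6.py
```

```text
False
t 21.02 tcp bay [-0.1008  0.02  ] z 0.036 F [ 0.1 -0.5 -0.5] gap -0.0001
t 21.93 tcp bay [-0.1585  0.0117] z 0.11 F [ 0.3  0.1 -0.2] gap 0.0002
(array([-0.00505367, -0.05681667]), np.float32(0.6653519), [26.577733993530273, 99.01205444335938], 271) (array([-0.04026133, -0.01995524]), np.float32(0.70832497), [33.095924377441406, 201.37811279296875], 559)
```

```bash
cat > s7.py <<'E'
from h import *
C,th=np.array([-.038,-.0185]),.68
a=pt(C,th,.14,-.012)
movep(P(a,.1),R(th));print(move_l(P(a,.036),feed=.12,until_force=8))
move_l(P(pt(C,th,.117,-.005),.036),R(th),feed=.1)
print(move_l(P(pt(C,th,.1005,-.005),.036),R(th),feed=.04,until_force=20));st()
move_l(P(pt(C,th,.118,-.008),.036),feed=.12);move_l(P(pt(C,th,.13,-.05),.11),feed=.2)
st();print(rail(),rail("scene"))
im,d=camera("scene");cv2.imwrite("pics/t7.png",ortho("scene",im,.03,.45,.7,-.2,.2)[:,:,::-1])
E
python3 s7.py
```

```text
False
False
t 24.07 tcp bay [-0.1048  0.0561] z 0.036 F [ 0.3  0.2 -0. ] gap 0.0001
t 24.95 tcp bay [-0.158  0.051] z 0.11 F [ 0.  -0.5 -0.2] gap 0.0
(array([ 0.00344233, -0.06586441]), np.float32(0.6682869), [27.452259063720703, 104.11239624023438], 311) (array([-0.02939482, -0.02951595]), np.float32(0.6941788), [33.736351013183594, 201.21157836914062], 570)
```

View pics/t7.png

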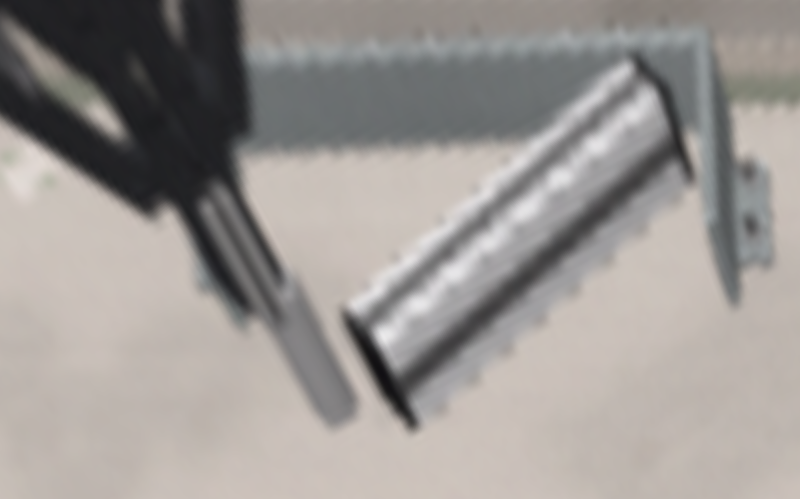

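The scene ortho shows the rail's right end in the bay's right back corner, at about (660, 110), and its left end at (380, 365), free of the post. Now I'll swing the left end in, then square the rail up with both fingers open.

```bash
cat > s8.py <<'E'
from h import *
C,th=np.array([-.028,-.029]),.68
a=pt(C,th,.065,-.042)
movep(P(a,.1),R(th));print(move_l(P(a,.036),feed=.12,until_force=8))
COR=pt(C,th,-.06,0)
for t in (.68,.5,.35,.2,.1):
    if move_l(P(pt(COR,t,.125,-.024),.036),R(t),feed=.07,until_force=30): print("force",t);break
st()
q=tob(sense()["position"][:2])
move_l(P(q+[-.03,0],.036),feed=.12);move_l(P(q+[-.06,-.03],.11),feed=.2)
st();print(rail(),rail("scene"))
E
python3 s8.py
```

```text
False
t 28.27 tcp bay [-0.027   0.0461] z 0.0359 F [-0.4  0.3  0.6] gap -0.0003
t 29.24 tcp bay [-0.0865  0.0165] z 0.1099 F [-1.1  0.3  0.3] gap 0.0001
(array([-0.00348306,  0.06936137]), np.float32(0.1280878), [27.59583282470703, 34.83225631713867], 119) (array([ 0.00215789, -0.01359283]), np.float32(0.09967511), [33.411598205566406, 199.7889404296875], 523)
```

```bash
cat > s9.py <<'E'
from h import *
command_gripper(.085)
a=np.array([-.042,-.014])
movep(P(a,.1),R(.1));print(move_l(P(a,.027),feed=.08,until_force=6));st()
move_l(P([-.02,-.014],.027),R(.06),feed=.06)
move_l(P([-.003,-.014],.027),R(0),feed=.05);st()
print(move_l(P([.016,-.014],.027),R(0),feed=.03,until_force=12));st()
move_l(P([-.03,-.014],.027),feed=.12);move_l(P([-.12,-.014],.14),feed=.2)
st();print(rail(),rail("scene"))
im,d=camera("top");cv2.imwrite("pics/t9.png",ortho("top",im,.03,.45,.7,-.2,.2)[:,:,::-1])
im,d=camera("scene");cv2.imwrite("pics/u9.png",ortho("scene",im,.03,.45,.7,-.2,.2)[:,:,::-1])
E
python3 s9.py
```

```text
False
t 31.52 tcp bay [-0.0415 -0.0141] z 0.0275 F [0.4 0.2 0.4] gap 0.0851
t 32.52 tcp bay [-0.0024 -0.014 ] z 0.027 F [ 0.1 -0.5 -0. ] gap 0.0852
True
t 33.07 tcp bay [ 0.0104 -0.014 ] z 0.0261 F [-0.8 -0.1 -0.2] gap 0.0851
t 34.42 tcp bay [-0.1194 -0.0138] z 0.1397 F [-0.2  0.4  0.2] gap 0.0851
(array([0.03123309, 0.037835  ]), np.float32(0.008848649), [19.830617904663086, 95.83978271484375], 229) (array([ 0.0286259 , -0.01608602]), np.float32(0.0007405782), [24.63200569152832, 198.26092529296875], 443)
```

View pics/u9.png

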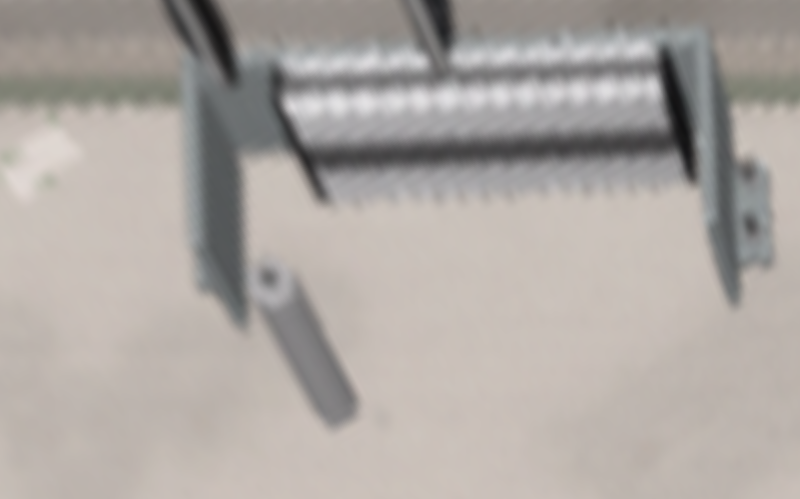

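The picture shows the rail flat along the back wall, from (300, 130) to (680, 110), with no visible gap. The force stop at the expected depth agrees. I'm handing it in.

```bash
python3 -c "
from h import *
print(finish_job());st()"
```

```text
the job is handed in; nothing more can be done
None
the job is handed in; nothing more can be done
```

The rail lies flat along the bay's back wall, with its middle about 16 mm right of the bay's centre and parallel to the wall within about 0.01 rad; I handed the job in at about 34 s of the 72 s, and the system did not report a verdict.

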